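Empty the bench scoop into the press-bar offcut bin

ROBOT

A 6-joint arm with a two-finger parallel gripper is mounted at the origin on a cart in front of the work surface, level with it; the furniture and walls round the work are solid. World frame = base frame: x ahead of the robot, y to its left, z up, the work surface at z = 0. Lengths are in m, angles in rad, forces in N, time in s.
With the tool pointing down it reaches from about 0.375 to 0.975 m from the base axis. Payload 3.8 kg.
Tool frame: the origin (TCP) lies on the centre line of the jaws, within the pads' length; the fingertips stand 17 mm ahead of it and the grasp point (between the pads) lies 2 mm behind it; z points along the fingers, y is the line along which they close (so a half turn about z gives the same grasp; the last joint's range is limited). The gripper opens to 88 mm and grips with 3 to 60 N. Pads are 18 mm wide; open, the fingers measure 123 mm over their backs; the gripper's body (75 mm by 187 mm) begins 45 mm behind the grasp point.
Start: joints at [-1.385, 0.264, 1.604, -0, 1.274, -0.037], TCP at [0.149, -0.658, 0.256] pointing down, gripper open.
Joint ranges: [-2.63, 2.63], [-0.94, 2.18], [0.31, 2.57], [-1.31, 4.45], [0, 2.66], [-2.55, 2.55]. Speed limits (rad/s): [2.57, 2.57, 3.14, 3.14, 3.14, 3.14].

INTERFACE

Orientations are given as a unit quaternion [x, y, z, w].
In Python, from rig import sensors, eyes, arm gives the robot as it stands. The module is installed in compiled form; this text tells all that it offers.
- The arm moves only by the shell command python3 -m pendant 'ROWS' [FORCE]. ROWS is JSON, a list of rows, each a list of 3 entries, a list of its own where there are three numbers: the shift along the tool's x, y, z as a fraction of full scale, then the turn, a rotation vector about the tool's x, y, z as a fraction of full scale, then the finger opening in mm, from 0 to 88.1. A call has 1 to 12 rows; each row shifts and turns the commanded pose from where the row before left it, along the tool's axes as they then stand; what a row does not reach is not made up. Full scale, the value 1, is 300 mm for a shift and 180 degrees for a turn. A row lasts 1/12 s, in which the tool goes at most 41.7 mm and 7.16 degrees, less where a joint would pass 70% of its speed; a pose out of reach is approached as far as the arm can. A call with a number of a shift or a turn outside -1 to 1 is refused whole. A call with a gripper value outside its range is refused whole. The fingers move at their own pace and stop on an object; FORCE is the grip in N (left out, the last holds). Time passes only in rows, so rows that do not move let the fingers close. It gives the time, the measured TCP pose, the force, the opening and the grip force at its end, in the units of the state.
- sensors.get_state(): the state, without advancing time (a new reading comes with each control period).
- eyes.capture(name): name is "side" or "top"; returns a dict with "img" (400x640x3 uint8, red, green, blue), "z_map" (400x640 float32, m along the optical axis (not along the pixel's ray), 0 where there is no reading), "intrinsics" (3x3 intrinsics, pixels), "camera_from_world" (4x4, takes a point from world to camera coordinates). Camera axes: x right, y down, z forward; pixel columns grow to the right and rows downward; lengths in m; the calibration is good to about 2 mm. A picture is of the moment at which its call begins.
- arm.finish_job(): hands the job in; it is judged then, once.
The state is a dict: "t": time; "joint_positions": joint angles; "joint_velocities": joint speeds; "effort": joint torques, N m; "eef_pos": TCP position; "tool_rot": TCP orientation; "force": force on the tool from outside, world axes, zero at the start; "moment": the same for the moment, N m; "finger_gap": finger opening in m; "grasp_force": force on a finger pad.
Only numpy, scipy, OpenCV 4.12 (cv2) and the standard library are available. Lean on these libraries where they do the work, as an engineer would, in place of code of your own. Each camera call takes 0.05 s, during which the arm holds its last target. There are 200 camera calls.

TASK

Pick up the sheet-metal scoop by its wooden handle without spilling, press the offcut bin's bar right down to its stop with the scoop, without forcing it, so that the lid stands fully up, and while the scoop holds the bar down tip all three offcuts out over its open edge into the bin. Then draw the scoop away so that the lid falls shut, and set the empty scoop gently down flat on the bench and let go of it, leaving the other things on the bench where they are.

Things in the scene. Friction and masses are not known exactly. Their poses are not given: they have to be found in the camera images.
- scoop: Sheet-metal scoop, 0.3 kg: floor 180 long (x) x 124 wide (y), 3 thick; lips 32 high along both sides and 45 high at the back (x = -90), none at the front (x = +90). Cheeks rise from its sides to 118 high (x = -15 to -48) and carry the handle. Origin: centre of the floor's underside, z up, +x to the open edge. Smooth: wood slides on it at 15 to 22 degrees of slope.
- handle (a point): Centre of the scoop's handle, at (-30, 0, 100) in the scoop's frame: wooden slat between the cheeks, 118 long (y), 22 thick, 34 tall. It leans back: its tall direction is tilted 20 degrees from the scoop's z towards -x; its flat faces look along and against (cos 20, 0, sin 20). 45 mm are free before each face, 60 below it.
- handle_rock (a joint): Play of the worn handle (rad): the slat rocks loosely on its bolts in the cheeks, a few degrees either way from the lean given above (positive: its top moves to the scoop's +x). So a held scoop hangs a little nose-down, its nose gives way upwards when pressed on something, and a stop has to be felt.
- offcut_wedge: Maple offcut lying in the scoop: wedge 90 long, 30 wide, 24 high at the thick end and 8 at the thin end, 35 g. Origin 12 above its base, mid-length, mid-width.
- offcut_corner: Maple offcut lying in the scoop: bar of near-triangular section, 36 wide, 26 high, 76 long, 30 g. Origin 12 above its base, mid-length.
- offcut_flat: Maple offcut lying in the scoop: flat piece 78 x 28 x 10 with one end sawn off at a slant, 25 g. Origin at mid-thickness.
- bin: Plywood offcut bin screwed to the bench: 150 deep (x) x 176 wide (y) x 115 high outside, walls 8. Origin: centre of its underside; z up; its front, where the press bar is, looks along -x (front wall at x = -75). A flat plywood lid, 8 thick, lies on the rim, hinged along the back at (79, 116) in x, z. Two steel arms pivoted on its sides at x = 20, z = 100 carry the bar.
- bar_mid (a point): Middle of the press bar: a free-turning rubber roller, radius 10, 170 long, level, along the bin's y. In the bin's frame at x = -100, z = 210 when up; at its stop it has swung down and outwards to x = -127, z = 170. It resists with 3 to 6 N. While the lid rises the scoop's open edge should be in front of the lid (bin x below -75); with the bar down it can go on over the bin, 60 above the rim.
- press_bar (a joint): Swing of the press bar (rad): 0 up, 0.30 at its lower stop. It springs up again when let go.
- lid (a joint): Opening of the lid (rad): 0 shut, about 1.1 with the bar at its lower stop; driven by the bar. The lid falls shut when the bar comes up.
- sanding_block: Bystander: sanding block 51 x 92 x 31. Origin: centre of its underside.
- gouge_1: Bystander: carving gouge with a wooden handle, 33 x 234 x 33. Origin: centre of its underside.
- thumb_plane_1: Bystander: small brass thumb plane 25 x 50 x 30. Origin: centre of its underside.
- wax_block: Bystander: beeswax block 35 x 60 x 22. Origin: centre of its underside.
Not all that is in view belongs to the job. What is shaped like the offcut_flat but black is not meant.

How it is judged:
On the way, in this order (a step that is already met when the one before it is completed fails the run):
1. the scoop is lifted clear of the bench with all three offcuts in it (height (world z) of scoop above 0.03 m and x of offcut_wedge in the frame of scoop between -0.09 and 0.09 m and y of offcut_wedge in the frame of scoop between -0.062 and 0.062 m and z of offcut_wedge in the frame of scoop between 0 and 0.06 m and x of offcut_corner in the frame of scoop between -0.09 and 0.09 m and y of offcut_corner in the frame of scoop between -0.062 and 0.062 m and z of offcut_corner in the frame of scoop between 0 and 0.06 m and x of offcut_flat in the frame of scoop between -0.09 and 0.09 m and y of offcut_flat in the frame of scoop between -0.062 and 0.062 m and z of offcut_flat in the frame of scoop between 0 and 0.06 m), for 0.2 s.
2. the scoop presses the bar down and the lid is fully up (over 1.07 rad; 1.095 at the stop), the offcuts still in the scoop (value of joint lid above 1.07 rad and contact force between scoop and bin above 0.3 N and x of offcut_wedge in the frame of scoop between -0.09 and 0.09 m and y of offcut_wedge in the frame of scoop between -0.062 and 0.062 m and z of offcut_wedge in the frame of scoop between 0 and 0.06 m and x of offcut_corner in the frame of scoop between -0.09 and 0.09 m and y of offcut_corner in the frame of scoop between -0.062 and 0.062 m and z of offcut_corner in the frame of scoop between 0 and 0.06 m and x of offcut_flat in the frame of scoop between -0.09 and 0.09 m and y of offcut_flat in the frame of scoop between -0.062 and 0.062 m and z of offcut_flat in the frame of scoop between 0 and 0.06 m), for 0.2 s.
3. all three offcuts are in the bin while its lid is still held up (x of offcut_wedge in the frame of bin between -0.072 and 0.072 m and y of offcut_wedge in the frame of bin between -0.085 and 0.085 m and z of offcut_wedge in the frame of bin between 0 and 0.108 m and x of offcut_corner in the frame of bin between -0.072 and 0.072 m and y of offcut_corner in the frame of bin between -0.085 and 0.085 m and z of offcut_corner in the frame of bin between 0 and 0.108 m and x of offcut_flat in the frame of bin between -0.072 and 0.072 m and y of offcut_flat in the frame of bin between -0.085 and 0.085 m and z of offcut_flat in the frame of bin between 0 and 0.108 m and value of joint lid above 0.3 rad), for 0.1 s.
At the end, for the whole second after the job is handed in: All three offcuts lie inside the bin below its rim, its lid is shut (within 0.06 rad), and the scoop stands flat on the bench (underside within 10 mm of the bench top, within 0.08 rad of level), everything at rest (x of offcut_wedge in the frame of bin between -0.072 and 0.072 m and y of offcut_wedge in the frame of bin between -0.085 and 0.085 m and z of offcut_wedge in the frame of bin between 0 and 0.108 m and x of offcut_corner in the frame of bin between -0.072 and 0.072 m and y of offcut_corner in the frame of bin between -0.085 and 0.085 m and z of offcut_corner in the frame of bin between 0 and 0.108 m and x of offcut_flat in the frame of bin between -0.072 and 0.072 m and y of offcut_flat in the frame of bin between -0.085 and 0.085 m and z of offcut_flat in the frame of bin between 0 and 0.108 m and value of joint lid below 0.06 rad and height (world z) of scoop below 0.01 m and angle between scoop's own z axis and vertical below 0.08 rad and linear speed of scoop below 0.03 m/s and linear speed of each of offcut_wedge, offcut_corner, offcut_flat below 0.05 m/s); the robot touches nothing.
It fails at once if the sanding block, gouge, thumb plane or wax block is pushed more than 40 mm from its place (distance of any of sanding_block, gouge_1, thumb_plane_1, wax_block from where it was at the start of the episode above 0.04 m).
It fails at once if the scoop bears on the bin or its bar with more than 40 N (contact force between scoop and bin above 40 N).
It fails at once if the scoop is dropped or slammed on the bench (faster than 0.8 m/s within 40 mm of the bench) (linear speed of scoop above 0.8 m/s and height (world z) of scoop below 0.04 m).
It fails at once if an offcut is spilt: it lies on the bench outside the bin ((height (world z) of offcut_wedge below 0.03 m and horizontal distance between offcut_wedge and scoop above 0.12 m and not (x of offcut_wedge in the frame of bin between -0.072 and 0.072 m and y of offcut_wedge in the frame of bin between -0.085 and 0.085 m and z of offcut_wedge in the frame of bin between 0 and 0.108 m)) or (height (world z) of offcut_corner below 0.03 m and horizontal distance between offcut_corner and scoop above 0.12 m and not (x of offcut_corner in the frame of bin between -0.072 and 0.072 m and y of offcut_corner in the frame of bin between -0.085 and 0.085 m and z of offcut_corner in the frame of bin between 0 and 0.108 m)) or (height (world z) of offcut_flat below 0.03 m and horizontal distance between offcut_flat and scoop above 0.12 m and not (x of offcut_flat in the frame of bin between -0.072 and 0.072 m and y of offcut_flat in the frame of bin between -0.085 and 0.085 m and z of offcut_flat in the frame of bin between 0 and 0.108 m))).
It also fails if it takes over 58 s, if anything falls off the work surface, if the arm or the gripper's body presses on something with over 40 N, if the wrist force passes 120 N, or if a joint passes its speed limit or range.

## Working session

There is one attempt and no reset: what is moved stays moved. The work goes in short steps, Python scripts to look and compute and a shell command to move; the robot and the scene stay as the last step left them, time stands still between calls to the robot, and variables do not carry over. Pictures are saved under pics/ and viewed, at most 13 in all, crops included, and the job is handed in when it is done.

```bash
mkdir -p pics
python3 - <<'E'
from rig import sensors,eyes
import cv2,numpy as np
s=sensors.get_state();print(s)
for n in("top","side"):
    c=eyes.capture(n);cv2.imwrite(f"pics/{n}0.png",c["img"][:,:,::-1]);np.savez(f"{n}0.npz",**c)
    print(n,c["intrinsics"],c["camera_from_world"],(c["z_map"]>0).mean())
E
```

```text
{'t': 0.0, 'joint_positions': array([-1.38492987e+00,  2.64749476e-01,  1.60531492e+00,  6.23779125e-06,
        1.27369527e+00, -3.68830686e-02]), 'joint_velocities': array([-9.36787842e-04,  9.09669702e-06,  4.70377174e-04,  4.73342482e-04,
        7.95757037e-04, -3.48264004e-03]), 'effort': array([-8.62294564e-04, -5.02116823e+01, -3.56877315e+01,  7.28524011e-02,
        2.93580804e-02, -1.56734168e-04]), 'eef_pos': array([ 0.14900744, -0.65768566,  0.25442234]), 'tool_rot': array([ 9.93803758e-01,  1.11143677e-01, -7.76647909e-05, -1.08072590e-03]), 'force': array([-0.83342548,  0.40281144,  0.01671696]), 'moment': array([ 0.02482847,  0.01459453, -0.00903806]), 'grasp_force': 0.0, 'finger_gap': 0.08806712122114523}
top [[515.69493025   0.         305.35141388]
 [  0.         515.69493025 199.069727  ]
 [  0.           0.           1.        ]] [[ 0.02651111 -0.99964694 -0.0017771  -0.12017215]
 [-0.99153344 -0.02606979 -0.12720773  0.49464366]
 [ 0.12711649  0.00513448 -0.99187451  1.56845918]
 [ 0.          0.          0.          1.        ]] 0.99597265625
side [[443.28613529   0.         316.9477758 ]
 [  0.         443.28613529 195.821742  ]
 [  0.           0.           1.        ]] [[-0.94860439 -0.31645702 -0.00215893  0.42646694]
 [-0.18115145  0.548584   -0.81623511  0.26744817]
 [ 0.25948769 -0.77389312 -0.57771584  1.38309426]
 [ 0.          0.          0.          1.        ]] 0.99598828125
```

View pics/top0.png

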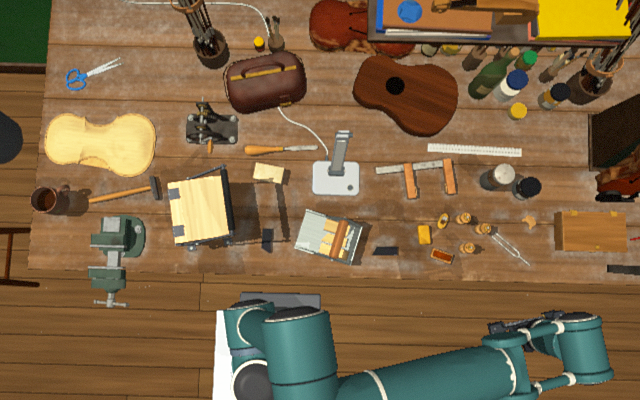

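View pics/side0.png

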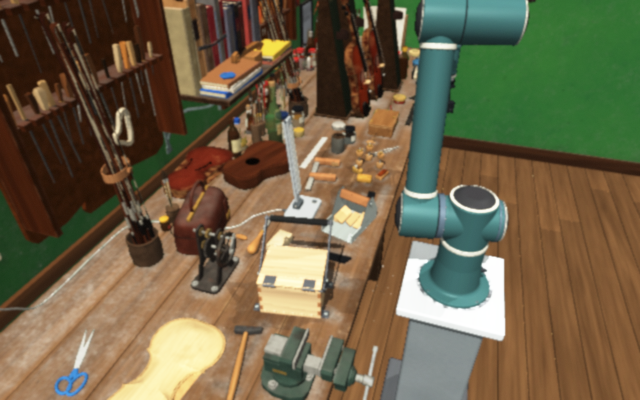

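The top view shows the scoop at about (330,237), with its brown handle near (347,240), and the bin at (200,208) with its bar near (283,212). A lamp stands at (337,165). I'll enlarge the working area next.

```bash
cat > h.py <<'E'
import numpy as np,cv2
from rig import sensors,eyes
def pts(c):
    z=c["z_map"].astype(float);K=c["intrinsics"];M=c["camera_from_world"]
    v,u=np.mgrid[:400,:640]
    P=np.stack([(u-K[0,2])/K[0,0]*z,(v-K[1,2])/K[1,1]*z,z],-1)
    W=(P-M[:3,3])@M[:3,:3]
    W[z==0]=np.nan
    return W
def look(n,name=None,box=None,f=1):
    c=dict(eyes.capture(n))
    if name: crop(c,name,box,f)
    return c
def crop(c,name,box=None,f=1):
    x0,y0,x1,y1=box or (0,0,640,400)
    cv2.imwrite(f"pics/{name}.png",cv2.resize(c["img"][y0:y1,x0:x1,::-1],None,fx=f,fy=f,interpolation=cv2.INTER_CUBIC))
def proj(c,p):
    M=c["camera_from_world"];q=c["intrinsics"]@(M[:3,:3]@np.asarray(p)+M[:3,3]);return q[:2]/q[2]
E
python3 - <<'E'
from h import *
c=dict(np.load("top0.npz"));crop(c,"crop0",(160,130,420,280),3)
W=pts(c)
for (x0,y0,x1,y1,s) in [(160,150,420,280,8)]:
    for v in range(160,276,8):
        print(v,' '.join('%4d'%(1000*W[v,u,2]) for u in range(164,420,8)))
print(W[237,330],W[240,347],W[208,200],W[150,345],W[180,335])
E
```

```text
160    1   -4    2    8    0    0   -2   -3   -2   -5   -4    1    5    1   -1   -6   -1    0    0    1   -4  189  200   -7    0    1   -4    0    4   -5    2   -2Traceback (most recent call last):
  File "<stdin>", line 6, in <module>
  File "<stdin>", line 6, in <genexpr>
ValueError: cannot convert float NaN to integer
```

View pics/crop0.png

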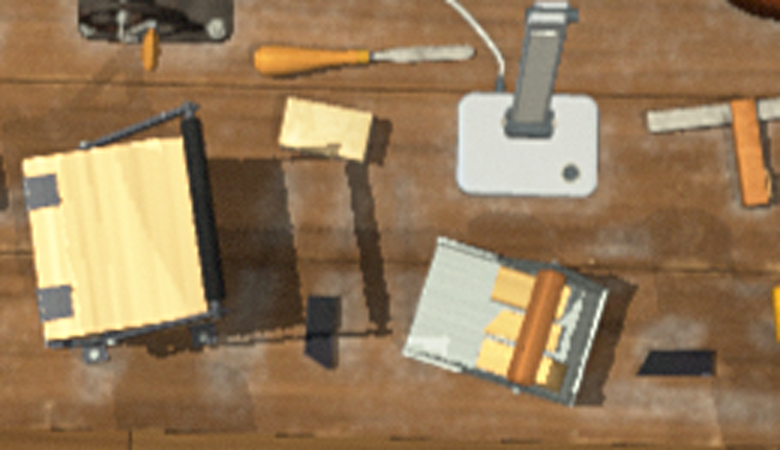

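The crop shows the scoop's open edge facing the bin, from crop (440,238) to (404,354), and its orange-brown handle from (553,272) to (520,383). Three pale maple offcuts lie inside it. The black pieces at crop (323,331) and (677,363) are decoys: they're black and on the bench, while the maple pieces in the scoop fit the description. The bar runs from crop (192,115) to (215,310).

Run:
```python
from h import *
from scipy.spatial.transform import Rotation as R
def fit(xy):
    r=cv2.minAreaRect((xy*1000).astype(np.float32));return np.round(r[0],1),np.round(r[1],1),round(r[2],1)
for n in("top","side"):
    c=dict(np.load(n+"0.npz"));W=pts(c);img=c["img"]
    X,Y,Z=W[...,0],W[...,1],W[...,2]
    hsv=cv2.cvtColor(img,cv2.COLOR_RGB2HSV)
    # handle: z 0.085..0.13 near scoop
    p0=W[240,347] if n=="top" else p0
    m=(abs(X-p0[0])<.12)&(abs(Y-p0[1])<.14)
    a=m&(Z>.06)&(Z<.14)&(hsv[...,1]>110)
    print(n,"handle",a.sum(),fit(W[a][:,:2]),np.percentile(Z[a],[2,50,98]))
    b=m&(Z>.02)&(Z<.14); print(" scoop>20mm",fit(W[b][:,:2]))
    b=m&(Z<.02)&(hsv[...,1]<70)&(hsv[...,2]>110); print(" floor",b.sum(),fit(W[b][:,:2]),np.median(Z[b]))
    # bin
    q0=W[208,200] if n=="top" else q0
    m=(abs(X-q0[0])<.2)&(abs(Y-q0[1])<.2)
    l=m&(Z>.11)&(Z<.135); k,lab,st,ce=cv2.connectedComponentsWithStats(l.astype(np.uint8)); i=1+np.argmax(st[1:,4]); l=lab==i
    print(" lid",l.sum(),fit(W[l][:,:2]),np.median(Z[l]))
    r=m&(Z>.205)&(Z<.23); print(" bar",r.sum(),fit(W[r][:,:2]),np.percentile(Z[r],[5,50,95]),W[r].mean(0))
c=dict(np.load("top0.npz"));W=pts(c)
l=(abs(W[...,0]-.55)<.6)&(W[...,2]>.1)
print(sensors.get_state()['tool_rot'])
for u,v in [(337,147),(343,135),(335,165),(338,157),(348,152),(345,133),(350,135)]: print(u,v,W[v,u])
```

```text
top handle 380 (array([ 373.6, -207.6]), array([ 27.9, 115.3]), 73.9) [0.09390625 0.11401431 0.12319888]
 scoop>20mm (array([ 379.3, -181.5]), array([179.3, 133.4]), 76.0)
 floor 1156 (array([ 389.7, -237.4]), array([281.2, 162.8]), 84.5) 0.002702628935948898
 lid 3345 (array([448. , 207.6]), array([196.9, 161.7]), 10.7) 0.12372296422678067
 bar 503 (array([465.7, 109.9]), array([201.3,  27.3]), 10.4) [0.21067018 0.21715313 0.22275399] [0.46506807 0.10582748 0.21700326]
side handle 285 (array([ 376.8, -200.1]), array([ 32.5, 115.9]), 73.3) [0.08874887 0.10805129 0.12112357]
 scoop>20mm (array([ 384.4, -176.2]), array([184.9, 130.8]), 75.0)
 floor 519 (array([ 372.4, -225.1]), array([288.9, 129.9]), 75.0) 0.0045667574778272746
 lid 2712 (array([452.7, 208.5]), array([195.8, 168.2]), 10.8) 0.12480823159464952
 bar 436 (array([470.7, 115.1]), array([202.2,  25.8]), 10.5) [0.20699776 0.21646744 0.22179236] [0.46861639 0.11503859 0.2156656 ]
[ 9.93800950e-01  1.11169686e-01 -8.34231364e-05 -9.82852607e-04]
337 147 [ 0.599004   -0.18663588  0.3146391 ]
343 135 [ 0.61445326 -0.19729792  0.3792522 ]
335 165 [ 0.58325202 -0.19062861  0.15437766]
338 157 [ 0.59123063 -0.19463565  0.2282069 ]
348 152 [ 0.65838537 -0.23978849 -0.00564698]
345 133 [ 0.6213998  -0.20260725  0.37250119]
350 135 [ 0.61434208 -0.21434655  0.38141664]
```

```bash
cat >> h.py <<'E'
from scipy.spatial.transform import Rotation as R
from scipy.linalg import fractional_matrix_power as fmp
c20,s20=np.cos(np.radians(20)),np.sin(np.radians(20))
TS=np.eye(4);TS[:3,:3]=np.array([[0,-c20,s20],[-1,0,0],[0,-s20,-c20]]);TS[:3,3]=np.array([-30,0,100])/1e3+.002*TS[:3,2]  # tool in scoop
def M(rot,p):
    T=np.eye(4);T[:3,:3]=rot.as_matrix();T[:3,3]=p;return T
def scoop(x,y,z,yaw,pitch=0): return M(R.from_euler('ZY',[yaw,pitch],degrees=True),np.array([x,y,z])/1e3)
def cur():
    s=sensors.get_state();return M(R.from_quat(s["tool_rot"]),s["eef_pos"])
BO=np.array([450,209.]);BY=100.6
def binscoop(ex,z,pitch=0,s=90):
    "scoop pose whose underside point at scoop x=s is at bin x=ex, height z (mm), centred in y"
    B=scoop(BO[0],BO[1],0,BY);P=M(R.from_euler('Y',pitch,degrees=True),[0,0,0])
    P[:3,3]=np.array([ex,0,z])/1e3-P[:3,:3]@[s/1e3,0,0];return B@P
def rows(T,n,start=None):
    D=np.linalg.inv(cur() if start is None else start)@T
    d=np.real(fmp(D,1/n));w=R.from_matrix(d[:3,:3]).as_rotvec(degrees=True)
    print(n,"rows",np.round(d[:3,3]/.3,4).tolist(),np.round(w/180,4).tolist(),"mm",np.linalg.norm(d[:3,3])*1e3,"deg",np.linalg.norm(w))
    return T
E
python3 - <<'E'
from h import *
S=scoop(381,-179,0,75)@TS
up=np.eye(4);up[2,3]=-.09
rows(S@up,18);rows(S,10,S@up)
E
```

```text
18 rows [0.0396, -0.0759, 0.0268] [0.006, 0.0015, 0.0085] mm 26.921872845554912 deg 1.8910129620612144
10 rows [0.0, 0.0, 0.03] [-0.0, 0.0, 0.0] mm 9.000000000000002 deg 7.454310791505518e-17
```

```bash
python3 -m pendant '[[[0.0396,-0.0759,0.0268],[0.006,0.0015,0.0085],50],[[0.0396,-0.0759,0.0268],[0.006,0.0015,0.0085],50],[[0.0396,-0.0759,0.0268],[0.006,0.0015,0.0085],50],[[0.0396,-0.0759,0.0268],[0.006,0.0015,0.0085],50],[[0.0396,-0.0759,0.0268],[0.006,0.0015,0.0085],50],[[0.0396,-0.0759,0.0268],[0.006,0.0015,0.0085],50],[[0.0396,-0.0759,0.0268],[0.006,0.0015,0.0085],50],[[0.0396,-0.0759,0.0268],[0.006,0.0015,0.0085],50],[[0.0396,-0.0759,0.0268],[0.006,0.0015,0.0085],50]]'
python3 -m pendant '[[[0.0396,-0.0759,0.0268],[0.006,0.0015,0.0085],50],[[0.0396,-0.0759,0.0268],[0.006,0.0015,0.0085],50],[[0.0396,-0.0759,0.0268],[0.006,0.0015,0.0085],50],[[0.0396,-0.0759,0.0268],[0.006,0.0015,0.0085],50],[[0.0396,-0.0759,0.0268],[0.006,0.0015,0.0085],50],[[0.0396,-0.0759,0.0268],[0.006,0.0015,0.0085],50],[[0.0396,-0.0759,0.0268],[0.006,0.0015,0.0085],50],[[0.0396,-0.0759,0.0268],[0.006,0.0015,0.0085],50],[[0.0396,-0.0759,0.0268],[0.006,0.0015,0.0085],50],[[0,0,0],[0,0,0],50],[[0,0,0],[0,0,0],50]]'
python3 - <<'E'
from h import *
S=scoop(381,-179,0,75)@TS
up=np.eye(4);up[2,3]=-.09
rows(S@up,1);rows(S,10);print(sensors.get_state()['joint_positions'])
c=look("side");W=pts(c)
E
```

```text
t: 0.85
eef_pos: [0.232, -0.4366, 0.1999]
tool_rot: [0.996, -0.01, 0.011, -0.087]
force: [0.3, -1.1, 0.5]
finger_gap: 0.0505
grasp_force: 0.0
t: 1.77
eef_pos: [0.3656, -0.2372, 0.1826]
tool_rot: [0.977, -0.128, 0.022, -0.171]
force: [-0.3, -0.5, 0.6]
finger_gap: 0.0504
grasp_force: 0.0
1 rows [-0.0006, -0.0005, 0.0] [0.0009, 0.0002, 0.0005] mm 0.2275997647732568 deg 0.18508038503377644
10 rows [-0.0, -0.0001, 0.03] [0.0001, 0.0, 0.0] mm 9.000483335204919 deg 0.018508038503376862
[-0.8457952  -0.02587675  2.10517825  0.30039386  1.27223933  0.86588902]
```

```bash
python3 -m pendant '[[[0,0,0.03],[0,0,0],50],[[0,0,0.03],[0,0,0],50],[[0,0,0.03],[0,0,0],50],[[0,0,0.03],[0,0,0],50],[[0,0,0.03],[0,0,0],50],[[0,0,0.03],[0,0,0],50],[[0,0,0.03],[0,0,0],50],[[0,0,0.03],[0,0,0],50],[[0,0,0.03],[0,0,0],50],[[0,0,0.03],[0,0,0],50],[[0,0,0],[0,0,0],50]]'
python3 - <<'E'
from h import *
S=scoop(381,-179,0,75)@TS;rows(S,1)
c=look("side","grasp",(280,140,420,250),5)
E
```

```text
t: 2.73
eef_pos: [0.3727, -0.207, 0.0965]
tool_rot: [0.976, -0.129, 0.022, -0.172]
force: [-1.5, -0.3, 0.5]
finger_gap: 0.0499
grasp_force: 0.0
1 rows [0.0024, -0.0015, -0.0051] [0.0003, 0.0006, -0.0004] mm 1.738002649061366 deg 0.14451119091077982
```

View pics/grasp.png

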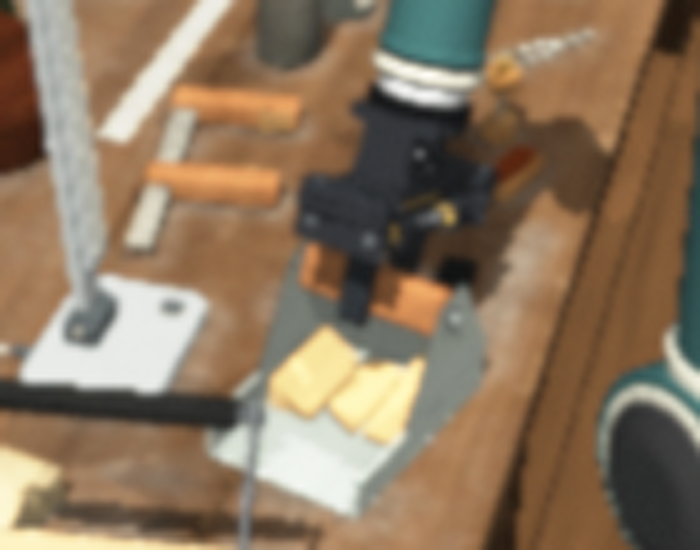

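The picture shows one finger in front of the slat at crop (360,290), about mid-handle, with the offcuts at (350,385). I'll close on it and lift.

```bash
python3 -m pendant '[[[0,0,0],[0,0,0],40],[[0,0,0],[0,0,0],30],[[0,0,0],[0,0,0],20],[[0,0,0],[0,0,0],10],[[0,0,0],[0,0,0],10],[[0,0,0],[0,0,0],10],[[0,0,0],[0,0,0],10]]' 55
python3 - <<'E'
from h import *
T=cur();S=T@np.linalg.inv(TS);print(np.round(S,3))
U=S.copy();U[2,3]+=.12;rows(U@TS,12);print(sensors.get_state()['moment'])
E
```

```text
t: 3.37
eef_pos: [0.3741, -0.2084, 0.0991]
tool_rot: [0.976, -0.129, 0.023, -0.171]
force: [-0.3, 3.1, 5.6]
finger_gap: 0.0216
grasp_force: 55.0
[[ 0.26  -0.966 -0.001  0.382]
 [ 0.966  0.26   0.002 -0.18 ]
 [-0.002 -0.001  1.     0.001]
 [ 0.     0.     0.     1.   ]]
12 rows [0.0, -0.0113, -0.0313] [0.0, 0.0, -0.0] mm 9.999999999999988 deg 1.3519340282048712e-17
[ 0.61102589  0.01335083 -0.04368803]
```

```bash
python3 -m pendant '[[[0,-0.0035,-0.01],[0,0,0],10],[[0,-0.0035,-0.01],[0,0,0],10],[[0,-0.007,-0.02],[0,0,0],10],[[0,-0.0113,-0.0313],[0,0,0],10],[[0,-0.0113,-0.0313],[0,0,0],10],[[0,-0.0113,-0.0313],[0,0,0],10],[[0,-0.0113,-0.0313],[0,0,0],10],[[0,-0.0113,-0.0313],[0,0,0],10],[[0,-0.007,-0.02],[0,0,0],10],[[0,-0.0035,-0.01],[0,0,0],10],[[0,0,0],[0,0,0],10],[[0,0,0],[0,0,0],10]]'
python3 - <<'E'
from h import *
s=sensors.get_state();print(s['force'],s['moment'],s['joint_positions'])
T=cur();S=T@np.linalg.inv(TS);print(np.round(S,3))
c=look("side","lift",(270,100,430,220),4)
# via: raise & move, then edge at bin x=-105, z 240
V=scoop(420,-110,260,88)@TS
rows(V,16)
rows(binscoop(-100,250)@TS,16,V)
E
```

```text
t: 4.37
eef_pos: [0.3735, -0.2087, 0.1706]
tool_rot: [0.977, -0.129, 0.023, -0.171]
force: [0.0, 0.3, -4.7]
finger_gap: 0.0217
grasp_force: 55.0
[ 0.04453192  0.31100869 -4.65358692] [-0.32070067  0.10152406  0.00684759] [-0.79297046 -0.04110514  2.14441314  0.31573324  1.23417961  0.90598914]
[[ 0.26  -0.966  0.     0.381]
 [ 0.966  0.26   0.003 -0.181]
 [-0.003 -0.001  1.     0.072]
 [ 0.     0.     0.     1.   ]]
16 rows [0.0072, -0.0282, -0.0314] [0.0, -0.0015, -0.0043] mm 12.841712218352916 deg 0.8163820436072696
16 rows [0.0168, -0.0243, 0.0111] [-0.0, -0.0015, -0.0041] mm 9.458051843522957 deg 0.7874999999999992
```

View pics/lift.png

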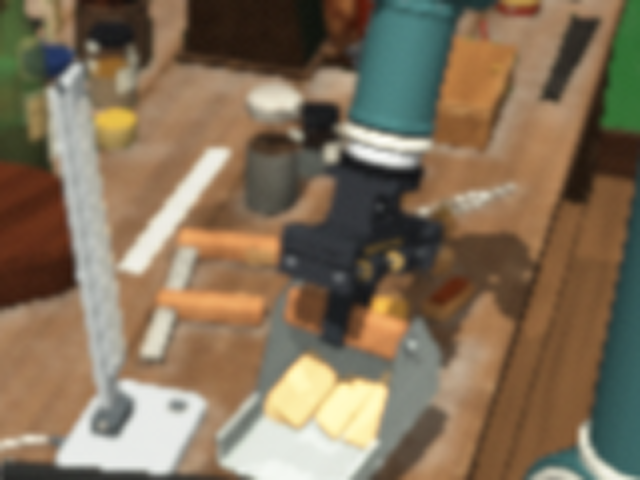

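The lifted scoop holds all three offcuts, at crop (300,390) and (350,410). The next move is to the bin.

```bash
python3 -m pendant '[[[0.0036,-0.014,-0.016],[0,-0.0008,-0.002],10],[[0.0072,-0.0282,-0.0314],[0,-0.0015,-0.0043],10],[[0.0072,-0.0282,-0.0314],[0,-0.0015,-0.0043],10],[[0.0072,-0.0282,-0.0314],[0,-0.0015,-0.0043],10],[[0.0072,-0.0282,-0.0314],[0,-0.0015,-0.0043],10],[[0.0072,-0.0282,-0.0314],[0,-0.0015,-0.0043],10],[[0.0072,-0.0282,-0.0314],[0,-0.0015,-0.0043],10],[[0.0072,-0.0282,-0.0314],[0,-0.0015,-0.0043],10]]'
python3 -m pendant '[[[0.0072,-0.0282,-0.0314],[0,-0.0015,-0.0043],10],[[0.0072,-0.0282,-0.0314],[0,-0.0015,-0.0043],10],[[0.0072,-0.0282,-0.0314],[0,-0.0015,-0.0043],10],[[0.0072,-0.0282,-0.0314],[0,-0.0015,-0.0043],10],[[0.0072,-0.0282,-0.0314],[0,-0.0015,-0.0043],10],[[0.0072,-0.0282,-0.0314],[0,-0.0015,-0.0043],10],[[0.0072,-0.0282,-0.0314],[0,-0.0015,-0.0043],10],[[0.0072,-0.0282,-0.0314],[0,-0.0015,-0.0043],10],[[0.0036,-0.014,-0.016],[0,-0.0008,-0.002],10]]'
python3 - <<'E'
from h import *
rows(binscoop(-95,255)@TS,20);print(sensors.get_state()['joint_positions'])
E
```

```text
t: 5.08
eef_pos: [0.3974, -0.1769, 0.2602]
tool_rot: [0.982, -0.076, 0.014, -0.171]
force: [0.1, -0.0, -4.6]
finger_gap: 0.0218
grasp_force: 55.0
t: 5.83
eef_pos: [0.42, -0.1386, 0.3607]
tool_rot: [0.985, -0.016, 0.005, -0.172]
force: [0.5, 0.3, -3.2]
finger_gap: 0.0217
grasp_force: 55.0
20 rows [0.0132, -0.0203, 0.0087] [0.0001, -0.0013, -0.0032] mm 7.703836122405906 deg 0.6251802827250826
[-0.59018536 -0.14847005  1.8823017   0.29390519  1.59092939  0.99170093]
```

```bash
python3 -m pendant '[[[0.0132,-0.0203,0.0087],[0,-0.0013,-0.0032],10],[[0.0132,-0.0203,0.0087],[0,-0.0013,-0.0032],10],[[0.0132,-0.0203,0.0087],[0,-0.0013,-0.0032],10],[[0.0132,-0.0203,0.0087],[0,-0.0013,-0.0032],10],[[0.0132,-0.0203,0.0087],[0,-0.0013,-0.0032],10],[[0.0132,-0.0203,0.0087],[0,-0.0013,-0.0032],10],[[0.0132,-0.0203,0.0087],[0,-0.0013,-0.0032],10],[[0.0132,-0.0203,0.0087],[0,-0.0013,-0.0032],10],[[0.0132,-0.0203,0.0087],[0,-0.0013,-0.0032],10],[[0.0132,-0.0203,0.0087],[0,-0.0013,-0.0032],10]]'
python3 -m pendant '[[[0.0132,-0.0203,0.0087],[0,-0.0013,-0.0032],10],[[0.0132,-0.0203,0.0087],[0,-0.0013,-0.0032],10],[[0.0132,-0.0203,0.0087],[0,-0.0013,-0.0032],10],[[0.0132,-0.0203,0.0087],[0,-0.0013,-0.0032],10],[[0.0132,-0.0203,0.0087],[0,-0.0013,-0.0032],10],[[0.0132,-0.0203,0.0087],[0,-0.0013,-0.0032],10],[[0.0132,-0.0203,0.0087],[0,-0.0013,-0.0032],10],[[0.0132,-0.0203,0.0087],[0,-0.0013,-0.0032],10],[[0.0132,-0.0203,0.0087],[0,-0.0013,-0.0032],10],[[0.0132,-0.0203,0.0087],[0,-0.0013,-0.0032],10],[[0,0,0],[0,0,0],10]]'
cat >> h.py <<'E'
def scoopstat(W=None):
    "where the scoop is (nominal, no rock) in bin frame"
    B=scoop(BO[0],BO[1],0,BY);S=np.linalg.inv(B)@cur()@np.linalg.inv(TS)
    e=S@[.09,0,0,1];s=sensors.get_state()
    print("edge",np.round(e[:3]*1e3,1),"pitch",np.round(np.degrees(np.arcsin(-S[2,0])),2),"F",np.round(s["force"],1),"M",np.round(s["moment"],2),"t",s["t"])
    return S
E
python3 - <<'E'
from h import *
scoopstat();print(sensors.get_state()['joint_positions'])
c=look("side","side2",(220,110,420,330),3);np.savez("side2.npz",**c);W=pts(c)
B=scoop(BO[0],BO[1],0,BY);P=(W-B[:3,3])@B[:3,:3]*1e3
img=c["img"];hsv=cv2.cvtColor(img,cv2.COLOR_RGB2HSV)
# bright scoop floor near edge: profile of z vs x
m=(abs(P[...,1])<55)&(P[...,0]>-180)&(P[...,0]<-60)&(P[...,2]>225)&(P[...,2]<290)&(hsv[...,1]<70)&(hsv[...,2]>110)
q=P[m];print(m.sum(),np.percentile(q[:,0],[1,50,99]));f=np.polyfit(q[:,0],q[:,2],1);print("slope deg",np.degrees(np.arctan(f[0])),"z at edge",np.polyval(f,-95))
E
```

```text
t: 6.67
eef_pos: [0.4581, -0.0717, 0.3546]
tool_rot: [0.984, 0.037, -0.007, -0.172]
force: [0.2, 0.1, -3.5]
finger_gap: 0.0218
grasp_force: 55.0
t: 7.58
eef_pos: [0.4894, -0.0006, 0.3505]
tool_rot: [0.981, 0.09, -0.019, -0.172]
force: [-0.0, 0.3, -4.3]
finger_gap: 0.0218
grasp_force: 55.0
edge [-94.2   0.3 252.2] pitch 0.11 F [-0.   0.3 -4.3] M [-0.29 -0.    0.06] t 7.5833
[-0.25660727 -0.0658966   1.82643158  0.31043686  1.54084248  1.09680484]
626 [-177.67610466 -136.23269205 -100.31508362]
slope deg -5.044724743623345 z at edge 244.6764326056692
```

View pics/side2.png

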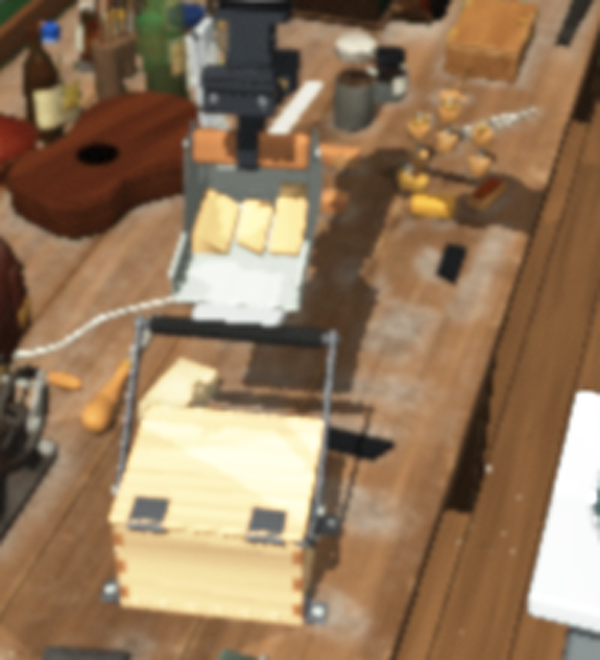

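The picture shows the scoop square to the bar, with its edge at crop (235,320) just above and behind the bar at (240,330). The lid is shut. It hangs about 5° nose-down. I'll move forward and press.

Run:
```python
from h import *
a=binscoop(-82,240)@TS;b=binscoop(-82,180)@TS
rows(a,4);rows(b,12,a);rows(b,60,a)
```

```text
4 rows [0.0002, -0.0063, 0.0132] [0.0002, 0.0004, -0.0003] mm 4.398227228880261 deg 0.10067376552661382
12 rows [-0.0, 0.0057, 0.0157] [0.0, 0.0, -0.0] mm 5.000000000000003 deg 2.7397392340497385e-17
60 rows [-0.0, 0.0011, 0.0031] [0.0, 0.0, -0.0] mm 1.0000000000000007 deg 5.479478468099477e-18
```

```bash
python3 -m pendant '[[[0.0002,-0.0063,0.0132],[0.0002,0.0004,-0.0003],10],[[0.0002,-0.0063,0.0132],[0.0002,0.0004,-0.0003],10],[[0.0002,-0.0063,0.0132],[0.0002,0.0004,-0.0003],10],[[0.0002,-0.0063,0.0132],[0.0002,0.0004,-0.0003],10],[[0,0.0057,0.0157],[0,0,0],10],[[0,0.0057,0.0157],[0,0,0],10],[[0,0.0057,0.0157],[0,0,0],10],[[0,0.0057,0.0157],[0,0,0],10],[[0,0,0],[0,0,0],10]]'
python3 -m pendant '[[[0,0.0034,0.0094],[0,0,0],10],[[0,0.0034,0.0094],[0,0,0],10],[[0,0.0034,0.0094],[0,0,0],10],[[0,0.0034,0.0094],[0,0,0],10],[[0,0.0034,0.0094],[0,0,0],10],[[0,0,0],[0,0,0],10]]'
cat >> h.py <<'E'
def survey(tag=None,cam="side"):
    c=look(cam,tag,(220,110,420,330) if cam=="side" else None,3 if cam=="side" else 1);W=pts(c)
    B=scoop(BO[0],BO[1],0,BY);P=(W-B[:3,3])@B[:3,:3]*1e3
    hsv=cv2.cvtColor(c["img"],cv2.COLOR_RGB2HSV)
    S=np.linalg.inv(B)@cur()@np.linalg.inv(TS);e=(S@[.09,0,0,1])[:3]*1e3
    m=(abs(P[...,1])<50)&(abs(P[...,0]-e[0]+50)<45)&(abs(P[...,2]-e[2]-8)<35)&(hsv[...,1]<60)&(hsv[...,2]>110)
    q=P[m]
    if len(q)>50:
        f=np.polyfit(q[:,0],q[:,2],1);print("floor slope",np.round(np.degrees(np.arctan(f[0])),1),len(q))
    k=(abs(P[...,1])<60)&(P[...,0]>-78)&(P[...,0]<84)&(P[...,2]>115)&(P[...,2]<290)&(hsv[...,1]>50)&(hsv[...,1]<160)&(hsv[...,2]>120)
    q=P[k]
    if len(q)>50:
        f=np.linalg.svd(q[:,[0,2]]-q[:,[0,2]].mean(0),full_matrices=False)[2][0];print("lid angle",abs(np.arctan2(f[1],-f[0])%np.pi),len(q))
    return c,P
E
python3 - <<'E'
from h import *
scoopstat();survey()
E
```

```text
t: 8.38
eef_pos: [0.4863, 0.0104, 0.3167]
tool_rot: [0.981, 0.09, -0.017, -0.173]
force: [-0.5, -0.4, -4.7]
finger_gap: 0.022
grasp_force: 55.0
t: 8.88
eef_pos: [0.4868, 0.0103, 0.3027]
tool_rot: [0.981, 0.09, -0.016, -0.173]
force: [0.7, -0.6, -0.5]
finger_gap: 0.0217
grasp_force: 55.0
edge [-82.8   0.3 204.5] pitch 0.02 F [ 0.7 -0.6 -0.5] M [ 0.03 -0.03 -0.09] t 8.8833
floor slope 3.0 447
lid angle 0.36343817607656437 225
```

```bash
python3 -m pendant '[[[0,0.0034,0.0094],[0,0,0],10],[[0,0.0034,0.0094],[0,0,0],10],[[0,0.0034,0.0094],[0,0,0],10],[[0,0.0034,0.0094],[0,0,0],10],[[0,0.0034,0.0094],[0,0,0],10],[[0,0.0034,0.0094],[0,0,0],10],[[0,0,0],[0,0,0],10]]'
python3 - <<'E'
from h import *
scoopstat();survey()
E
```

```text
t: 9.52
eef_pos: [0.4863, 0.0105, 0.284]
tool_rot: [0.981, 0.09, -0.017, -0.173]
force: [0.6, -0.5, -1.7]
finger_gap: 0.0216
grasp_force: 55.0
edge [-82.5   0.9 185.9] pitch -0.01 F [ 0.6 -0.5 -1.7] M [-0.09 -0.04  0.  ] t 9.5167
floor slope 2.3 445
lid angle 0.887794016900469 94
```

```bash
python3 -m pendant '[[[0,0.0023,0.0063],[0,0,0],10],[[0,0.0023,0.0063],[0,0,0],10],[[0,0.0023,0.0063],[0,0,0],10],[[0,0,0],[0,0,0],10]]'
python3 -m pendant '[[[0,0.0011,0.0031],[0,0,0],10],[[0,0.0011,0.0031],[0,0,0],10],[[0,0,0],[0,0,0],10]]'
python3 - <<'E'
from h import *
scoopstat();survey()
E
```

```text
t: 9.9
eef_pos: [0.4867, 0.0104, 0.2786]
tool_rot: [0.981, 0.09, -0.016, -0.173]
force: [-0.1, -0.4, -0.9]
finger_gap: 0.0215
grasp_force: 55.0
t: 10.15
eef_pos: [0.4868, 0.0104, 0.277]
tool_rot: [0.981, 0.09, -0.016, -0.173]
force: [0.4, -0.2, -2.0]
finger_gap: 0.0217
grasp_force: 55.0
edge [-82.6   0.2 178.9] pitch 0.01 F [ 0.4 -0.2 -2. ] M [-0.16 -0.03 -0.02] t 10.15
floor slope 2.9 438
lid angle 1.0621416139498416 417
```

```bash
for i in 1; do python3 -m pendant '[[[0,0.0011,0.0031],[0,0,0],10],[[0,0.0011,0.0031],[0,0,0],10],[[0,0,0],[0,0,0],10]]'; done
python3 -m pendant '[[[0,0.0011,0.0031],[0,0,0],10],[[0,0.0011,0.0031],[0,0,0],10],[[0,0,0],[0,0,0],10]]'
python3 - <<'E'
from h import *
scoopstat();survey()
E
```

```text
t: 10.45
eef_pos: [0.487, 0.0106, 0.2755]
tool_rot: [0.981, 0.09, -0.016, -0.173]
force: [0.2, -0.7, 0.2]
finger_gap: 0.0216
grasp_force: 55.0
t: 10.7
eef_pos: [0.4875, 0.0104, 0.2743]
tool_rot: [0.981, 0.09, -0.015, -0.173]
force: [-0.0, -1.0, 4.6]
finger_gap: 0.0217
grasp_force: 55.0
edge [-82.8  -0.7 176.2] pitch 0.03 F [-0.  -1.   4.6] M [0.26 0.14 0.01] t 10.7
floor slope 3.5 431
lid angle 1.0955514639890525 532
```

The stop is felt: about 9 N on the bar, with the lid at 1.095. I'll hold briefly, then work out the slide and the tip about the roller.

```bash
cat >> h.py <<'E'
H=np.array([-30,0,100])/1e3
def pose(theta,phi,d,press=0):
    "tool pose: actual floor pitch theta (nose down), rock phi (actual-nominal pitch), d = contact to edge, press mm"
    t=np.radians(theta);n=np.array([np.sin(t),0,np.cos(t)])
    B=scoop(BO[0],BO[1],0,BY);A=np.eye(4);A[:3,:3]=R.from_euler('Y',theta,degrees=True).as_matrix()
    c=np.array([-127,0,170])/1e3+.010*n-np.array([0,0,press/1e3])
    A[:3,3]=c-A[:3,:3]@[.09-d/1e3,0,0]
    N=A.copy();N[:3,:3]=R.from_euler('Y',theta-phi,degrees=True).as_matrix();N[:3,3]=A[:3,:3]@H+A[:3,3]-N[:3,:3]@H
    return B@N@TS
E
python3 -m pendant '[[[0,0,0],[0,0,0],10],[[0,0,0],[0,0,0],10],[[0,0,0],[0,0,0],10]]'
python3 - <<'E'
from h import *
S=scoopstat()
for phi in(-3,-4,-5):
    N=S.copy();Rr=R.from_euler('Y',phi,degrees=True).as_matrix()
    A=S.copy();A[:3,:3]=S[:3,:3]@Rr;A[:3,3]=S[:3,:3]@H+S[:3,3]-A[:3,:3]@H
    n=A[:3,2]; g=(A[:3,3]-np.array([-.127,0,.170]))@n*1e3; print(phi,"underside above roller centre",g,"edge",A@[.09,0,0,1])
a=pose(-3.5,-3.5,45);rows(a,1)
b=pose(-3.5,-3.5,85);rows(b,8,a)
E
```

```text
t: 11.0
eef_pos: [0.4875, 0.0104, 0.2743]
tool_rot: [0.981, 0.09, -0.015, -0.173]
force: [0.2, -1.3, 5.0]
finger_gap: 0.0217
grasp_force: 55.0
edge [-82.9  -0.6 176.1] pitch 0.03 F [ 0.2 -1.3  5. ] M [0.29 0.16 0.02] t 11.0
-3 underside above roller centre 9.931955341172506 edge [-7.78185676e-02 -6.27144417e-04  1.82494062e-01  1.00000000e+00]
-4 underside above roller centre 11.141022694351598 edge [-7.62030476e-02 -6.25550716e-04  1.84690097e-01  1.00000000e+00]
-5 underside above roller centre 12.316235415370736 edge [-7.46260997e-02 -6.23860448e-04  1.86913992e-01  1.00000000e+00]
1 rows [-0.001, 0.0191, -0.0036] [0.0002, -0.0006, -0.0002] mm 5.827346293555258 deg 0.12612534533993902
8 rows [0.0, -0.016, 0.0047] [0.0, 0.0, -0.0] mm 4.999999999999996 deg 4.1096088510746074e-17
```

```bash
python3 -m pendant '[[[0,-0.016,0.0046],[0,0,0],10],[[0,-0.016,0.0046],[0,0,0],10],[[0,-0.016,0.0046],[0,0,0],10],[[0,0,0],[0,0,0],10]]'
python3 - <<'E'
from h import *
scoopstat();survey()
E
```

```text
t: 11.33
eef_pos: [0.4846, 0.0257, 0.2753]
tool_rot: [0.981, 0.091, -0.015, -0.173]
force: [0.4, -0.7, 5.4]
finger_gap: 0.0215
grasp_force: 55.0
edge [-67.2  -0.6 177.1] pitch 0.01 F [ 0.4 -0.7  5.4] M [0.38 0.07 0.  ] t 11.3333
floor slope 3.4 379
lid angle 1.0950217844888943 542
```

```bash
python3 -m pendant '[[[0,-0.016,0.0046],[0,0,0],10],[[0,-0.016,0.0046],[0,0,0],10],[[0,-0.016,0.0046],[0,0,0],10],[[0,-0.016,0.0046],[0,0,0],10],[[0,0,0],[0,0,0],10]]'
python3 - <<'E'
from h import *
scoopstat();survey()
a=pose(-3.2,-3.2,85)
rows(a,1)
for t in (6,14): b=pose(t,-3.2,85);rows(b,4,a);a=b
print('flip');a=pose(14,-3.2,85)
for t,p in ((16,-1),(20,0),(24,2),(30,3),(40,3)):
    b=pose(t,p,85);rows(b,4,a);a=b
E
```

```text
t: 11.8
eef_pos: [0.481, 0.045, 0.2765]
tool_rot: [0.981, 0.091, -0.015, -0.173]
force: [0.7, -1.8, 6.0]
finger_gap: 0.0214
grasp_force: 55.0
edge [-47.6  -0.6 178.3] pitch 0.03 F [ 0.7 -1.8  6. ] M [ 0.28  0.07 -0.04] t 11.8
floor slope 4.6 256
lid angle 1.0975546570946593 543
1 rows [-0.001, 0.002, 0.001] [0.0001, -0.0006, -0.0001] mm 0.7339915971195274 deg 0.10843265022494973
4 rows [0.0, -0.0152, 0.0001] [-0.0128, 0.0, -0.0] mm 4.553234411580989 deg 2.3000000000000003
4 rows [-0.0, -0.0132, 0.0] [-0.0111, 0.0, -0.0] mm 3.9593990999172477 deg 2.000000000000002
flip
4 rows [-0.0, -0.0034, 0.0] [0.0003, -0.0, -0.0] mm 1.009046018572903 deg 0.049999999999999385
4 rows [0.0, -0.0066, 0.0003] [-0.0042, -0.0, -0.0] mm 1.9883434228498829 deg 0.749999999999995
4 rows [-0.0, -0.0066, 0.0004] [-0.0028, 0.0, 0.0] mm 1.9969663413066117 deg 0.4999999999999989
4 rows [0.0, -0.0099, 0.001] [-0.0069, -0.0, -0.0] mm 2.978098355648264 deg 1.2500000000000004
4 rows [-0.0, -0.0164, 0.0019] [-0.0139, 0.0, -0.0] mm 4.949484555831236 deg 2.5000000000000013
```

```bash
python3 -m pendant '[[[0,-0.0152,0.0001],[-0.0128,0,0],10],[[0,-0.0152,0.0001],[-0.0128,0,0],10],[[0,0,0],[0,0,0],10]]'
python3 -m pendant '[[[0,-0.0152,0.0001],[-0.0128,0,0],10],[[0,-0.0152,0.0001],[-0.0128,0,0],10],[[0,0,0],[0,0,0],10]]'
python3 - <<'E'
from h import *
scoopstat();survey()
rows(pose(14,-3.2,85),4)
E
```

```text
t: 12.1
eef_pos: [0.479, 0.0539, 0.2791]
tool_rot: [0.987, 0.092, -0.012, -0.133]
force: [0.6, -0.7, 1.2]
finger_gap: 0.022
grasp_force: 55.0
t: 12.35
eef_pos: [0.4772, 0.0628, 0.2809]
tool_rot: [0.991, 0.092, -0.008, -0.093]
force: [0.3, -0.1, 5.0]
finger_gap: 0.0215
grasp_force: 55.0
edge [-46.7   0.2 164.9] pitch 9.24 F [ 0.3 -0.1  5. ] M [ 0.17  0.05 -0.01] t 12.35
floor slope -11.8 245
lid angle 1.0959588906337743 547
4 rows [0.0002, -0.0124, -0.0002] [-0.0112, -0.0, 0.0001] mm 3.7157739522437905 deg 2.0078601644868463
```

Run:
```python
from h import *
a=pose(12,2.8,85);rows(a,1)
for t in(20,28,36,42): b=pose(t,2.8,85);rows(b,4,a);a=b
```

```text
1 rows [0.0007, -0.037, 0.0003] [-0.0002, -0.0, 0.0003] mm 11.11678246384885 deg 0.06697385950923121
4 rows [-0.0, -0.0131, 0.0014] [-0.0111, 0.0, -0.0] mm 3.959678038528745 deg 2.000000000000002
4 rows [-0.0, -0.0131, 0.0014] [-0.0111, -0.0, -0.0] mm 3.9596780385287476 deg 2.000000000000003
4 rows [-0.0, -0.0131, 0.0014] [-0.0111, 0.0, 0.0] mm 3.9596780385287484 deg 2.000000000000002
4 rows [-0.0, -0.0098, 0.001] [-0.0083, -0.0, -0.0] mm 2.9698244940222422 deg 1.500000000000005
```

```bash
python3 -m pendant '[[[0,-0.0162,0.0024],[-0.0111,0,0],10],[[0,-0.0162,0.0024],[-0.0111,0,0],10],[[0,0,0],[0,0,0],10]]'
python3 -m pendant '[[[0,-0.0162,0.0024],[-0.0111,0,0],10],[[0,-0.0162,0.0024],[-0.0111,0,0],10],[[0,0,0],[0,0,0],10]]'
python3 - <<'E'
from h import *
scoopstat();survey("tip1")
rows(pose(20,2.8,78),1)
E
```

```text
t: 12.65
eef_pos: [0.4758, 0.0722, 0.2816]
tool_rot: [0.994, 0.092, -0.005, -0.059]
force: [0.0, 0.2, 8.3]
finger_gap: 0.0214
grasp_force: 55.0
t: 12.9
eef_pos: [0.4743, 0.0821, 0.2815]
tool_rot: [0.995, 0.092, -0.002, -0.025]
force: [0.3, 1.7, 8.6]
finger_gap: 0.0213
grasp_force: 55.0
edge [-44.2  -0.7 152.6] pitch 17.16 F [0.3 1.7 8.6] M [ 0.45  0.12 -0.03] t 12.9
floor slope -24.1 197
lid angle 1.0925198693841693 504
1 rows [-0.0016, -0.0029, -0.014] [-0.0005, -0.0005, 0.0001] mm 4.3145966187878235 deg 0.12310685925853901
```

View pics/tip1.png

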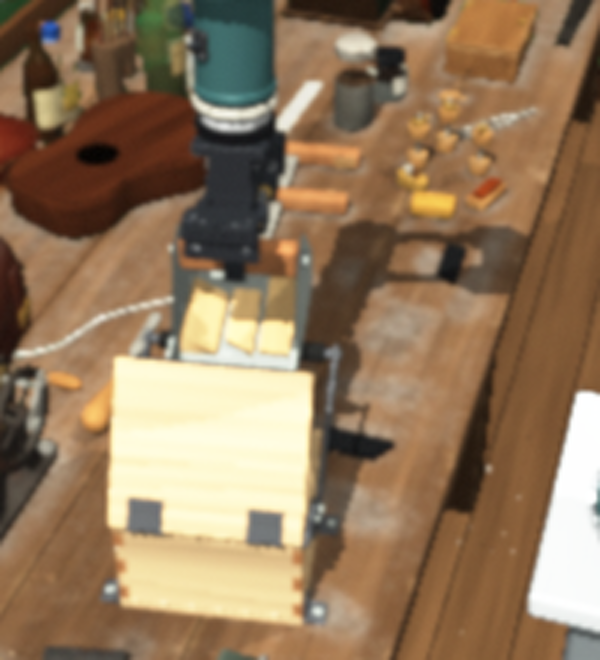

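The lid is fully up and the pieces at crop (240,320) have begun to slide towards the edge. I'll go on tipping, pressing slightly less.

```bash
python3 -m pendant '[[[0,-0.0162,0.0009],[-0.0111,0,0],10],[[0,-0.0162,0.0009],[-0.0111,0,0],10],[[0,0,0],[0,0,0],10]]'
python3 -m pendant '[[[0,-0.0162,0.0009],[-0.0111,0,0],10],[[0,-0.0162,0.0009],[-0.0111,0,0],10],[[0,0,0],[0,0,0],10]]'
python3 - <<'E'
from h import *
scoopstat();survey()
rows(pose(28,2.8,80),1)
E
```

```text
t: 13.2
eef_pos: [0.4722, 0.0917, 0.2806]
tool_rot: [0.996, 0.092, 0.001, 0.01]
force: [-0.6, 2.4, 5.6]
finger_gap: 0.0217
grasp_force: 55.0
t: 13.45
eef_pos: [0.47, 0.1012, 0.2789]
tool_rot: [0.995, 0.092, 0.004, 0.045]
force: [-0.6, 2.3, 3.7]
finger_gap: 0.0217
grasp_force: 55.0
edge [-43.3   0.4 139.4] pitch 25.13 F [-0.6  2.3  3.7] M [ 0.5   0.07 -0.02] t 13.45
floor slope -12.3 66
lid angle 1.092920422320553 471
1 rows [0.0006, 0.0047, -0.0162] [-0.0006, 0.0004, 0.0002] mm 5.0657987336813 deg 0.13713342381262356
```

```bash
python3 -m pendant '[[[0,-0.0131,0.0008],[-0.0111,0,0],10],[[0,-0.0131,0.0008],[-0.0111,0,0],10],[[0,0,0],[0,0,0],10]]'
python3 -m pendant '[[[0,-0.0131,0.0008],[-0.0111,0,0],10],[[0,-0.0131,0.0008],[-0.0111,0,0],10],[[0,0,0],[0,0,0],10],[[0,0,0],[0,0,0],10]]'
python3 - <<'E'
from h import *
scoopstat();c,P=survey("tip2");t,_=survey(None,"top");crop(t,"tip2t",(160,130,420,280),3)
E
```

```text
t: 13.75
eef_pos: [0.4685, 0.1085, 0.2774]
tool_rot: [0.993, 0.092, 0.007, 0.079]
force: [0.8, 3.0, 3.0]
finger_gap: 0.0211
grasp_force: 55.0
t: 14.08
eef_pos: [0.467, 0.1156, 0.2753]
tool_rot: [0.989, 0.092, 0.009, 0.114]
force: [-0.2, 3.3, 0.5]
finger_gap: 0.0216
grasp_force: 55.0
edge [-48.6   0.8 128. ] pitch 33.09 F [-0.2  3.3  0.5] M [ 0.87  0.14 -0.  ] t 14.0833
lid angle 1.077781083474639 416
lid angle 2.9871467068928066 447
```

View pics/tip2.png

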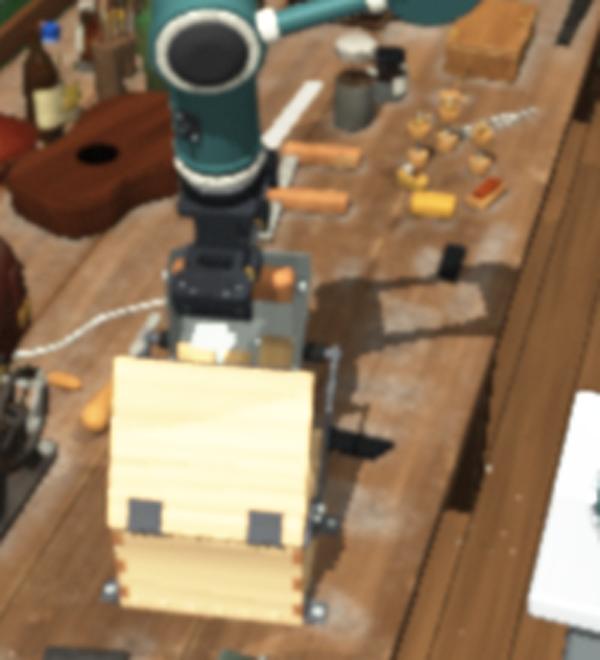

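Two maple pieces are still visible near the edge, at crop (200,350) and (275,348). The third has gone past the lid line. I'll tip a little further and wait.

```bash
python3 -m pendant '[[[0,0,0],[0,0,0],10],[[0,-0.0131,0.0008],[-0.0111,0,0],10],[[0,-0.0131,0.0008],[-0.0111,0,0],10],[[0,0,0],[0,0,0],10],[[0,0,0],[0,0,0],10],[[0,0,0],[0,0,0],10]]'
python3 - <<'E'
from h import *
scoopstat();c,P=survey();t=look("top")
a=cv2.resize(c["img"][170:290,250:350],(500,600),interpolation=cv2.INTER_CUBIC)
b=cv2.resize(t["img"][160:260,170:300],(300,231)); z=np.zeros((600,300,3),np.uint8);z[:231]=b
cv2.imwrite("pics/tip3.png",np.hstack([a,z])[:,:,::-1])
E
```

```text
t: 14.68
eef_pos: [0.4656, 0.1224, 0.2733]
tool_rot: [0.985, 0.091, 0.013, 0.149]
force: [-0.5, 1.4, -1.8]
finger_gap: 0.0215
grasp_force: 55.0
edge [-52.2   0.7 123. ] pitch 37.17 F [-0.5  1.4 -1.8] M [0.58 0.16 0.01] t 14.6833
lid angle 0.9166058843733187 426
```

View pics/tip3.png

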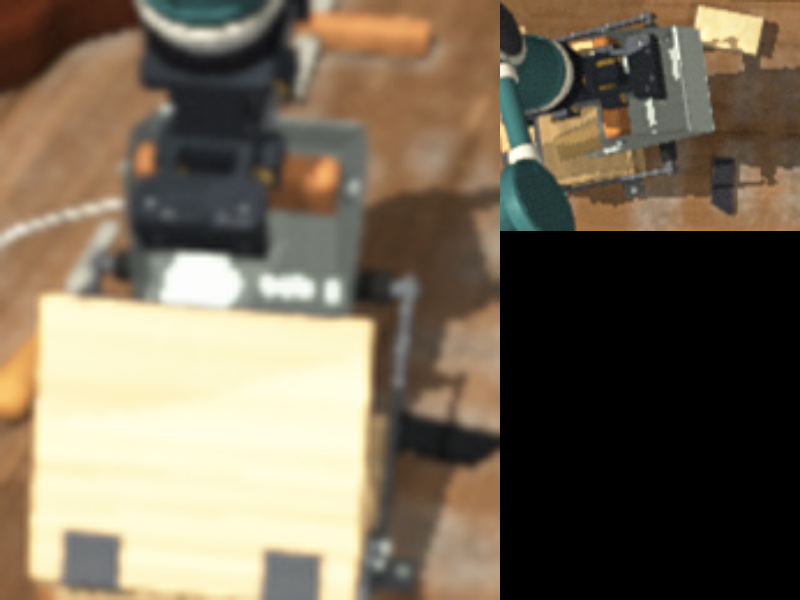

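The visible scoop floor is empty (bare metal at (200,280)) and the lid is still up at about 0.92 rad. I'll press and shake a little so anything resting on the nose drops, then untip.

```bash
python3 -m pendant '[[[0,-0.0131,0.006],[-0.0111,0,0],10],[[0,-0.0131,0.006],[-0.0055,0,0],10],[[0,0.015,0],[0,0,0],10],[[0,-0.015,0],[0,0,0],10],[[0,0.015,0],[0,0,0],10],[[0,-0.015,0],[0,0,0],10],[[0,0,0],[0,0,0],10],[[0,0,0],[0,0,0],10]]'
python3 - <<'E'
from h import *
scoopstat();c,P=survey()
a=cur()
# withdraw: level back along pivot reverse to pitch 5, edge at x=-85 z 185
b=binscoop(-60,165,15)@TS;rows(b,12,a)
d=binscoop(-130,250,0)@TS;rows(d,12,b)
E
```

```text
t: 15.45
eef_pos: [0.4654, 0.13, 0.2689]
tool_rot: [0.981, 0.09, 0.017, 0.174]
force: [-0.5, 4.2, 4.5]
finger_gap: 0.0216
grasp_force: 55.0
edge [-52.4  -1.  117. ] pitch 40.09 F [-0.5  4.2  4.5] M [ 0.86  0.21 -0.06] t 15.45
lid angle 0.8667462754718152 463
12 rows [-0.0001, 0.0201, -0.0031] [0.0116, -0.0001, -0.0] mm 6.10428801393523 deg 2.0910482993679573
12 rows [0.0, 0.0238, -0.0214] [0.0069, 0.0, 0.0] mm 9.599441646913197 deg 1.2499999999999982
```

```bash
python3 -m pendant '[[[0,0.0201,-0.0031],[0.0116,0,0],10],[[0,0.0201,-0.0031],[0.0116,0,0],10],[[0,0.0201,-0.0031],[0.0116,0,0],10],[[0,0,0],[0,0,0],10]]'
python3 - <<'E'
from h import *
scoopstat();c,P=survey()
E
python3 -m pendant '[[[0,0.0201,-0.0031],[0.0116,0,0],10],[[0,0.0201,-0.0031],[0.0116,0,0],10],[[0,0.0201,-0.0031],[0.0116,0,0],10],[[0,0.0201,-0.0031],[0.0116,0,0],10],[[0,0.0201,-0.0031],[0.0116,0,0],10],[[0,0,0],[0,0,0],10]]'
python3 - <<'E'
from h import *
scoopstat();c,P=survey();t=look("top")
a=cv2.resize(c["img"][170:290,250:350],(500,600),interpolation=cv2.INTER_CUBIC)
b=cv2.resize(t["img"][160:260,170:300],(300,231)); z=np.zeros((600,300,3),np.uint8);z[:231]=b
cv2.imwrite("pics/tip4.png",np.hstack([a,z])[:,:,::-1])
E
```

```text
t: 15.83
eef_pos: [0.4684, 0.1124, 0.2775]
tool_rot: [0.989, 0.09, 0.012, 0.12]
force: [-0.6, 4.4, 6.7]
finger_gap: 0.0215
grasp_force: 55.0
edge [-53.9  -0.8 129.5] pitch 33.83 F [-0.6  4.4  6.7] M [ 0.97  0.29 -0.01] t 15.8333
floor slope -1.1 64
lid angle 1.0939462491593508 389
t: 16.38
eef_pos: [0.4727, 0.0829, 0.2851]
tool_rot: [0.995, 0.091, 0.002, 0.031]
force: [-0.1, 0.6, 1.0]
finger_gap: 0.0216
grasp_force: 55.0
edge [-57.9   1.  147.5] pitch 23.55 F [-0.1  0.6  1. ] M [0.33 0.1  0.03] t 16.3833
floor slope -17.0 488
lid angle 1.0932582393044088 512
```

View pics/tip4.png

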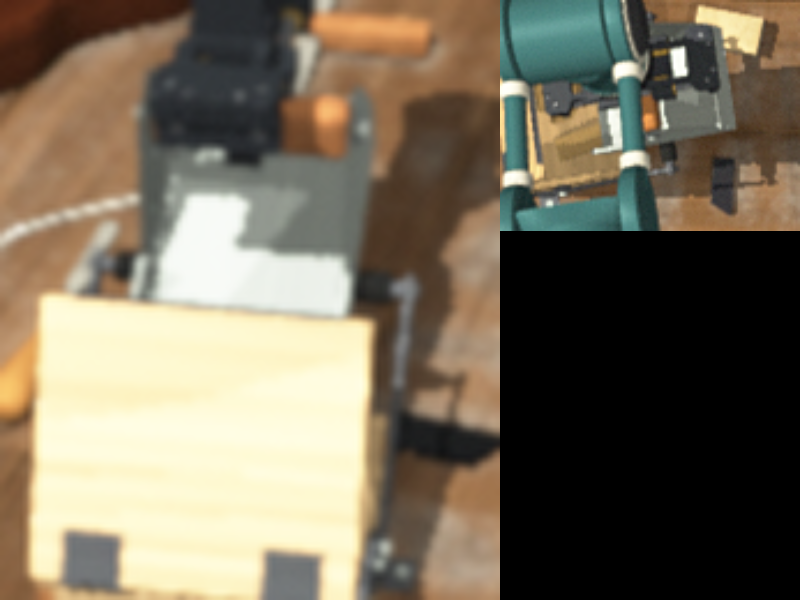

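The scoop is empty (bare floor at (230,250)) and the lid is still fully up, so the offcuts have gone into the bin. I'll withdraw and let the bar up gently.

Run:
```python
from h import *
b=binscoop(-90,180,8)@TS;rows(b,8)
d=binscoop(-100,262,0)@TS;rows(d,12,b)
```

```text
8 rows [0.0004, 0.0279, -0.0052] [0.0108, 0.0001, -0.0001] mm 8.51661413721059 deg 1.949837887816657
12 rows [-0.0, 0.0017, -0.0196] [0.0037, -0.0, -0.0] mm 5.907984997321111 deg 0.6666666666666666
```

```bash
python3 -m pendant '[[[0.0004,0.0279,-0.0052],[0.0108,0,0],10],[[0.0004,0.0279,-0.0052],[0.0108,0,0],10],[[0.0004,0.0279,-0.0052],[0.0108,0,0],10],[[0.0004,0.0279,-0.0052],[0.0108,0,0],10],[[0.0004,0.0279,-0.0052],[0.0108,0,0],10],[[0.0004,0.0279,-0.0052],[0.0108,0,0],10],[[0.0004,0.0279,-0.0052],[0.0108,0,0],10],[[0.0004,0.0279,-0.0052],[0.0108,0,0],10]]'
python3 -m pendant '[[[0,0.0017,-0.0196],[0.0037,0,0],10],[[0,0.0017,-0.0196],[0.0037,0,0],10],[[0,0.0017,-0.0196],[0.0037,0,0],10],[[0,0.0017,-0.0196],[0.0037,0,0],10],[[0,0.0017,-0.0196],[0.0037,0,0],10],[[0,0.0017,-0.0196],[0.0037,0,0],10],[[0,0.0017,-0.0196],[0.0037,0,0],10],[[0,0.0017,-0.0196],[0.0037,0,0],10],[[0,0.0017,-0.0196],[0.0037,0,0],10],[[0,0.0017,-0.0196],[0.0037,0,0],10],[[0,0.0017,-0.0196],[0.0037,0,0],10],[[0,0.0017,-0.0196],[0.0037,0,0],10]]'
python3 - <<'E'
from h import *
scoopstat();survey()
V=scoop(420,-110,240,88)@TS;rows(V,16)
D=scoop(381,-179,40,75)@TS;rows(D,16,V)
E
```

```text
t: 17.15
eef_pos: [0.4857, 0.0188, 0.2935]
tool_rot: [0.99, 0.092, -0.011, -0.105]
force: [-0.6, -0.2, -1.3]
finger_gap: 0.0212
grasp_force: 55.0
t: 18.15
eef_pos: [0.4909, -0.0063, 0.3611]
tool_rot: [0.98, 0.09, -0.016, -0.174]
force: [-0.9, -0.2, -3.1]
finger_gap: 0.0215
grasp_force: 55.0
edge [-99.6  -0.8 263.3] pitch -0.12 F [-0.9 -0.2 -3.1] M [-0.32 -0.04  0.02] t 18.15
floor slope -5.7 663
lid angle 0.004396703483156017 905
16 rows [-0.0173, 0.0264, -0.0043] [-0.0, 0.0015, 0.0041] mm 9.573002352895658 deg 0.7814312014674579
16 rows [-0.0074, 0.0287, 0.0339] [0.0, 0.0015, 0.0042] mm 13.51090539539948 deg 0.8125000000000016
```

```bash
python3 -m pendant '[[[-0.0173,0.0264,-0.0043],[0,0.0015,0.0041],10],[[-0.0173,0.0264,-0.0043],[0,0.0015,0.0041],10],[[-0.0173,0.0264,-0.0043],[0,0.0015,0.0041],10],[[-0.0173,0.0264,-0.0043],[0,0.0015,0.0041],10],[[-0.0173,0.0264,-0.0043],[0,0.0015,0.0041],10],[[-0.0173,0.0264,-0.0043],[0,0.0015,0.0041],10],[[-0.0173,0.0264,-0.0043],[0,0.0015,0.0041],10],[[-0.0173,0.0264,-0.0043],[0,0.0015,0.0041],10]]'
python3 -m pendant '[[[-0.0173,0.0264,-0.0043],[0,0.0015,0.0041],10],[[-0.0173,0.0264,-0.0043],[0,0.0015,0.0041],10],[[-0.0173,0.0264,-0.0043],[0,0.0015,0.0041],10],[[-0.0173,0.0264,-0.0043],[0,0.0015,0.0041],10],[[-0.0173,0.0264,-0.0043],[0,0.0015,0.0041],10],[[-0.0173,0.0264,-0.0043],[0,0.0015,0.0041],10],[[-0.0173,0.0264,-0.0043],[0,0.0015,0.0041],10],[[-0.0173,0.0264,-0.0043],[0,0.0015,0.0041],10]]'
python3 -m pendant '[[[-0.0074,0.0287,0.0339],[0,0.0015,0.0042],10],[[-0.0074,0.0287,0.0339],[0,0.0015,0.0042],10],[[-0.0074,0.0287,0.0339],[0,0.0015,0.0042],10],[[-0.0074,0.0287,0.0339],[0,0.0015,0.0042],10],[[-0.0074,0.0287,0.0339],[0,0.0015,0.0042],10],[[-0.0074,0.0287,0.0339],[0,0.0015,0.0042],10],[[-0.0074,0.0287,0.0339],[0,0.0015,0.0042],10],[[-0.0074,0.0287,0.0339],[0,0.0015,0.0042],10]]'
python3 -m pendant '[[[-0.0074,0.0287,0.0339],[0,0.0015,0.0042],10],[[-0.0074,0.0287,0.0339],[0,0.0015,0.0042],10],[[-0.0074,0.0287,0.0339],[0,0.0015,0.0042],10],[[-0.0074,0.0287,0.0339],[0,0.0015,0.0042],10],[[-0.0074,0.0287,0.0339],[0,0.0015,0.0042],10],[[-0.0074,0.0287,0.0339],[0,0.0015,0.0042],10],[[-0.0074,0.0287,0.0339],[0,0.0015,0.0042],10],[[-0.0037,0.0143,0.017],[0,0.0015,0.0042],10],[[0,0,0],[0,0,0],10]]'
python3 - <<'E'
from h import *
D=scoop(381,-179,1,75)@TS;rows(D,14);print(np.round(cur()@np.linalg.inv(TS),3)[:3,3],sensors.get_state()['force'])
E
```

```text
t: 18.87
eef_pos: [0.4578, -0.0749, 0.3484]
tool_rot: [0.984, 0.036, -0.006, -0.174]
force: [0.5, -0.3, -2.8]
finger_gap: 0.0218
grasp_force: 55.0
t: 19.53
eef_pos: [0.418, -0.1389, 0.3365]
tool_rot: [0.985, -0.018, 0.003, -0.174]
force: [0.1, -1.2, -2.9]
finger_gap: 0.0212
grasp_force: 55.0
t: 20.2
eef_pos: [0.3973, -0.1735, 0.235]
tool_rot: [0.982, -0.073, 0.012, -0.174]
force: [-0.2, 0.8, -2.9]
finger_gap: 0.0212
grasp_force: 55.0
t: 20.95
eef_pos: [0.3732, -0.2034, 0.1409]
tool_rot: [0.976, -0.129, 0.02, -0.174]
force: [-1.0, 0.2, -2.9]
finger_gap: 0.0215
grasp_force: 55.0
14 rows [0.0003, 0.0043, 0.009] [-0.0001, 0.0001, -0.0] mm 2.9945878704861117 deg 0.02173299727674337
[ 0.38  -0.175  0.043] [-0.95660377  0.23059464 -2.85590985]
```

```bash
python3 -m pendant '[[[0,0.0034,0.0094],[0,0,0],10],[[0,0.0034,0.0094],[0,0,0],10],[[0,0.0034,0.0094],[0,0,0],10],[[0,0.0034,0.0094],[0,0,0],10],[[0,0.0034,0.0094],[0,0,0],10],[[0,0.0034,0.0094],[0,0,0],10],[[0,0.0034,0.0094],[0,0,0],10],[[0,0.0034,0.0094],[0,0,0],10],[[0,0.0034,0.0094],[0,0,0],10],[[0,0.0034,0.0094],[0,0,0],10],[[0,0.0034,0.0094],[0,0,0],10],[[0,0.0034,0.0094],[0,0,0],10]]'
python3 -m pendant '[[[0,0.0017,0.0047],[0,0,0],10],[[0,0.0017,0.0047],[0,0,0],10],[[0,0,0],[0,0,0],10]]'
python3 - <<'E'
from h import *
print(np.round(cur()@np.linalg.inv(TS),4),sensors.get_state()['force'])
E
```

```text
t: 21.95
eef_pos: [0.3747, -0.2038, 0.1065]
tool_rot: [0.976, -0.128, 0.022, -0.173]
force: [-0.4, 0.2, -2.6]
finger_gap: 0.0217
grasp_force: 55.0
t: 22.2
eef_pos: [0.3745, -0.2036, 0.1035]
tool_rot: [0.976, -0.128, 0.022, -0.173]
force: [-0.1, 0.4, -2.1]
finger_gap: 0.0216
grasp_force: 55.0
[[ 0.2568 -0.9665  0.0016  0.3818]
 [ 0.9665  0.2568 -0.0016 -0.1751]
 [ 0.0011  0.0019  1.      0.0054]
 [ 0.      0.      0.      1.    ]] [-0.05897181  0.44281054 -2.13236015]
```

```bash
python3 -m pendant '[[[0,0.0011,0.0031],[0,0,0],10],[[0,0.0011,0.0031],[0,0,0],10],[[0,0.0011,0.0031],[0,0,0],10],[[0,0,0],[0,0,0],10]]'
python3 -m pendant '[[[0,0.0011,0.0031],[0,0,0],10],[[0,0.0006,0.0016],[0,0,0],10],[[0,0,0],[0,0,0],10]]'
python3 - <<'E'
from h import *
print(np.round(cur()@np.linalg.inv(TS),4),sensors.get_state()['force'])
E
```

```text
t: 22.53
eef_pos: [0.3746, -0.2037, 0.1007]
tool_rot: [0.976, -0.128, 0.022, -0.173]
force: [0.0, -0.4, -3.5]
finger_gap: 0.0216
grasp_force: 55.0
t: 22.78
eef_pos: [0.3746, -0.2037, 0.0992]
tool_rot: [0.976, -0.128, 0.022, -0.173]
force: [-0.5, 0.3, -3.4]
finger_gap: 0.0217
grasp_force: 55.0
[[ 2.569e-01 -9.664e-01  1.300e-03  3.820e-01]
 [ 9.664e-01  2.569e-01 -1.300e-03 -1.752e-01]
 [ 9.000e-04  1.600e-03  1.000e+00  1.100e-03]
 [ 0.000e+00  0.000e+00  0.000e+00  1.000e+00]] [-0.49810906  0.33130458 -3.42387311]
```

```bash
python3 -m pendant '[[[0,0.0006,0.0016],[0,0,0],10],[[0,0.0006,0.0016],[0,0,0],10],[[0,0,0],[0,0,0],10]]'
python3 -m pendant '[[[0,0.0006,0.0016],[0,0,0],10],[[0,0.0006,0.0016],[0,0,0],10],[[0,0,0],[0,0,0],10]]'
python3 - <<'E'
from h import *
c=look("side","land",(280,140,420,250),5);W=pts(c);print((cur()@np.linalg.inv(TS))[:3,3])
S=cur()@np.linalg.inv(TS);P=(W-S[:3,3])@S[:3,:3]*1e3
hsv=cv2.cvtColor(c["img"],cv2.COLOR_RGB2HSV)
m=(abs(P[...,1])<52)&(P[...,0]<84)&(P[...,0]>0)&(abs(P[...,2])<25)
q=P[m];f=np.polyfit(q[:,0],q[:,2],1);print(np.degrees(np.arctan(f[0])),f[1],m.sum())
E
```

```text
t: 23.03
eef_pos: [0.3747, -0.2037, 0.0989]
tool_rot: [0.976, -0.127, 0.022, -0.173]
force: [-1.8, 0.4, 4.0]
finger_gap: 0.0216
grasp_force: 55.0
t: 23.28
eef_pos: [0.3747, -0.2038, 0.0988]
tool_rot: [0.976, -0.127, 0.022, -0.173]
force: [-5.5, 0.5, 12.4]
finger_gap: 0.0215
grasp_force: 55.0
[ 0.38209229 -0.17519546  0.00072404]
-0.17540752244697194 3.387153847638035 371
```

View pics/land.png

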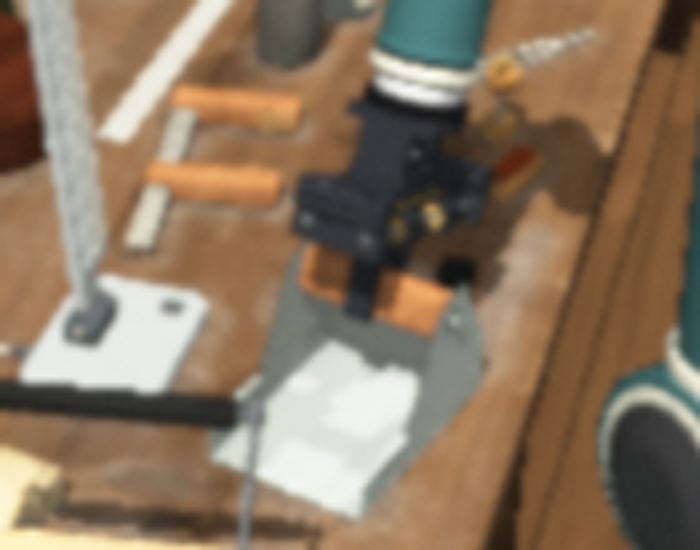

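The empty scoop stands flat on the bench (floor level at crop (320,430)). I'll ease off about 1 mm, open to 50 mm, and retreat along the tool axis.

```bash
python3 -m pendant '[[[0,-0.0011,-0.0031],[0,0,0],10],[[0,0,0],[0,0,0],10],[[0,0,0],[0,0,0],28],[[0,0,0],[0,0,0],40],[[0,0,0],[0,0,0],50],[[0,0,0],[0,0,0],50],[[0,0,0],[0,0,0],50]]'
python3 -m pendant '[[[0,0,-0.01],[0,0,0],50],[[0,0,-0.02],[0,0,0],50],[[0,0,-0.03],[0,0,0],50],[[0,0,-0.04],[0,0,0],50],[[0,0,-0.05],[0,0,0],50],[[0,0,-0.06],[0,0,0],50],[[0,0,-0.06],[0,0,0],50],[[0,0,-0.06],[0,0,0],50],[[0,0,-0.06],[0,0,0],50],[[0,0,-0.03],[0,0,0],50],[[0,0,0],[0,0,0],50],[[0,0,0],[0,0,0],50]]'
python3 - <<'E'
from h import *
S=scoop(382,-175,0,75)
c=look("side");W=pts(c);P=(W-S[:3,3])@S[:3,:3]*1e3
m=(abs(P[...,1])<50)&(P[...,0]<80)&(P[...,0]>0)&(abs(P[...,2])<25)
q=P[m];f=np.polyfit(q[:,0],q[:,2],1);print("scoop floor",np.degrees(np.arctan(f[0])),f[1],m.sum())
survey();print(sensors.get_state())
E
```

```text
t: 23.92
eef_pos: [0.3746, -0.2037, 0.098]
tool_rot: [0.976, -0.128, 0.022, -0.173]
force: [0.6, 0.6, 0.8]
finger_gap: 0.0501
grasp_force: 0.0
t: 24.92
eef_pos: [0.3638, -0.2459, 0.217]
tool_rot: [0.976, -0.128, 0.022, -0.172]
force: [-0.2, 1.0, 0.2]
finger_gap: 0.0501
grasp_force: 0.0
scoop floor -0.4185771531246878 4.446649214419304 338
lid angle 0.006433271482481739 744
{'t': 25.0167, 'joint_positions': array([-0.86123084, -0.04873986,  2.0624831 ,  0.29335611,  1.34421107,
        0.87213024]), 'joint_velocities': array([0.00309775, 0.00875346, 0.0084603 , 0.00066671, 0.00127717,
       0.00071344]), 'effort': array([-1.26400050e-01, -3.06967735e+01, -3.35017884e+01,  1.33293997e+00,
        1.04375593e+00, -2.61470204e-02]), 'eef_pos': array([ 0.36317858, -0.24486875,  0.21567361]), 'tool_rot': array([ 0.97633319, -0.12771118,  0.02113821, -0.17325279]), 'force': array([-0.38988091,  0.97848601, -0.25407663]), 'moment': array([-0.10931197,  0.01927872,  0.02785325]), 'grasp_force': 0.0, 'finger_gap': 0.049925052539404054}
```

The scoop is flat, the lid is shut, and the gripper is clear, so I'm handing the job in.

```bash
python3 -c "
from rig import arm
print(arm.finish_job())"
```

```text
the job is handed in; nothing more can be done
None
```

I handed the job in at about 25 s, with the offcuts tipped into the bin, the lid shut and the empty scoop set down flat and released; the pieces in the bin were not seen directly, and no verdict came back.

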